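Make up a repair kit in a parts store without doubling what the tray holds

ROBOT

A 6-joint arm with a two-finger parallel gripper is mounted at the origin on the work surface. World frame = base frame: x ahead of the robot, y to its left, z up, the work surface at z = 0. Lengths are in m, angles in rad, forces in N, time in s.
With the tool pointing down it reaches from about 0.35 to 0.775 m from the base axis. Payload 5.5 kg.
Tool frame: the origin (TCP) lies between the finger pads; the fingertips stand 22 mm ahead of it and the grasp point (between the pads) lies 3 mm ahead of it; z points along the fingers, y is the line along which they close (so a half turn about z gives the same grasp; the last joint's range is limited). The gripper opens to 85 mm and grips with 20 to 120 N. Pads are 22 mm wide; open, the fingers measure 114 mm over their backs; the gripper's body (76 mm by 85 mm) begins 54 mm behind the grasp point. The pads swing forward as they close: fully open they stand 13 mm farther back than shut.
Start: joints at [0.964, 0.313, 0.046, 1.304, 0, 1.431], TCP at [0.259, 0.514, 0.253] pointing down, gripper open.
Joint ranges: [-2.76, 2.76], [-0.86, 1.69], [-1.03, 1.26], [-2.2, 2.34], [-1.47, 1.5], [-3.14, 3.14]. Speed limits (rad/s): [2.57, 2.57, 3.14, 3.14, 3.14, 3.14].

INTERFACE

Orientations are given as a unit quaternion [w, x, y, z].
In Python, from workcell import env, ticket, sensors, read_camera gives the robot as it stands (env), with the cameras as plain functions, the job (ticket) and the readings (sensors).
- The arm moves only by the tool nudge_tcp, called after "Request:" as a command line: name --argument value ..., lists and objects as JSON in quotes. Schema: {"type":"object","properties":{"segments":{"type":"array","items":{"type":"array","prefixItems":[{"type":"array","items":{"type":"number"},"minItems":3,"maxItems":3},{"type":"array","items":{"type":"number"},"minItems":3,"maxItems":3}],"minItems":2,"maxItems":2},"minItems":1,"maxItems":8},"aperture":{"type":"number"},"grip_force":{"type":"number"},"only":{"type":"string"},"quiet":{"type":"boolean"},"lines":{"type":"string"}},"required":["segments"],"additionalProperties":false}. segments is a list of rows, 1 to 8 of them, each written [[dx, dy, dz], [rx, ry, rz]]: dx, dy, dz in m, then a rotation vector rx, ry, rz in rad; each row is the pose to reach, as a shift and turn from the pose commanded when the call began, along the tool's axes at that moment; what a row does not reach only later rows make up. A row lasts 1/8 s, in which the tool goes at most 0.0625 m and 0.188 rad, less where a joint would pass 70% of its speed; a pose out of reach is approached as far as the arm can. aperture is the finger opening in m, set as the call begins (left out keeps the last). The fingers move at their own pace and stop on an object; grip_force is the grip in N (left out, the last holds). Time passes only in rows, so rows that do not move let the fingers close. The tool returns the time, the measured TCP pose, the force, the opening and the grip force at its end. only (a regular expression) keeps the lines of the reply that match it, lines (a string "A,B") keeps lines A to B, and quiet returns only ok. Input that does not fit is refused with a message, and nothing moves.
- sensors.get_state(): the state, without advancing time (a new reading comes with each control period).
- read_camera(name): name is "scene" or "top" or "wrist"; returns a dict with "image" (420x560x3 uint8, red, green, blue), "K" (3x3 intrinsics, pixels), "R" (3x3) and "t" (3): a world point X has camera coordinates R X + t. Camera axes: x right, y down, z forward; pixel columns grow to the right and rows downward; lengths in m; the calibration is good to about 2 mm. The wrist camera is an equidistant fisheye: a pixel r from the principal point sees the ray r / f radians off the axis. A picture is of the moment at which its call begins. There is no depth.
- ticket.hand_in(): hands the job in; it is judged then, once.
The state is a dict: "clock": time; "joint_pos": joint angles; "qvel": joint speeds; "tau": joint torques, N m; "tcp_pos": TCP position; "orientation": TCP orientation; "wrist_force": force on the tool from outside, world axes, zero at the start; "ft_torque": the same for the moment, N m; "finger_gap": finger opening in m; "grip_force": force on a finger pad.
Only numpy, scipy, OpenCV 4.12 (cv2) and the standard library are available. Lean on these libraries where they do the work, as an engineer would, in place of code of your own. Each camera call takes 0.05 s, during which the arm holds its last target. There are 200 camera calls.

TASK

Make up the repair kit in the three-bay tray: one lug bracket, one flanged cover and one square spindle, each resting on the floor of a bay of its own, the spindle laid down lengthwise in its bay, the bracket and the cover the same way up as they stand now. The tray already holds one of them, so look first and fetch only the two kinds that are missing (the spindle is in its stand); leave the spare brackets and covers and everything else on the bench where they are. Set parts down, do not drop or topple them, and let go of everything at the end.

Things in the scene. Friction and masses are not known exactly. Their poses are not given: they have to be found in the camera images.
- tray: Grey kit tray, open on top, fixed, 274 (own x) x 184 mm (own y); walls and two dividers 4 mm thick, 50 mm high. Three bays, each inside 86 (x) x 176 mm (y), centred at own x = -90, 0, +90 mm, y = 0. Thin floor level with the bench (z = 0). Origin: centre of the underside. At the start the bay at x = +90 holds bracket_a or cover_a; the other two are empty and the other part is on the bench.
- stand: Blue sheet-steel stand, fixed, 190 (own x) x 90 mm (own y), flat top 112 mm high, two square sockets 29 mm wide at own x = -40 and +40 mm, y = 0. Origin: centre of the underside. One socket holds the square spindle, the other the round stud, either way round; the spindle's flats are parallel to the stand's sides.
- spindle: Square steel spindle 160 mm long: 24 x 24 mm bar, 130 mm, plus a round journal 16 mm across, 15 mm long, at each end. 0.6 kg. Origin: its centre; own z: long axis; x, y square to the flats. Starts upright in the stand, top 164 mm above the bench: 37 mm of bar, then the journal, stand clear. A hand holding it up there fouls the bay's end wall: lay it on the bench, retake it at the middle.
- bracket_a: Lug bracket of bare steel (one of two alike; starts in the tray or on the bench): base plate 50 (own x) x 80 (own y) x 8 mm, with a plate welded upright across its middle, 10 mm thick (own x), 44 mm wide, its top 54 mm above the underside, an eye through it. 0.35 kg. Origin: centre of the underside, z up.
- bracket_b: Lug bracket of bare steel (the second one; starts on the bench): base plate 50 (own x) x 80 (own y) x 8 mm, with a plate welded upright across its middle, 10 mm thick (own x), 44 mm wide, its top 54 mm above the underside, an eye through it. 0.35 kg. Origin: centre of the underside, z up.
- cover_a: Flanged bearing cover of bare aluminium (one of two alike; starts in the tray or on the bench): round flange 70 mm in diameter, 8 mm thick, with a round boss 44 mm in diameter on it, total height 34 mm. 0.25 kg. Origin: centre of the underside, z up.
- cover_b: Flanged bearing cover of bare aluminium (the second one; starts on the bench): round flange 70 mm in diameter, 8 mm thick, with a round boss 44 mm in diameter on it, total height 34 mm. 0.25 kg. Origin: centre of the underside, z up.
- stud: Bystander: round threaded steel stud, 22 mm in diameter, 160 mm long, upright in the other socket of the stand. Origin: centre of its lower end.
- bearing: Bystander: ball bearing lying flat, 62 mm in diameter, 16 mm high. Origin: centre of the underside.
- bolt: Bystander: big hex bolt lying on its side, 110 mm long along own x, head 36 mm wide at its -x end. Origin: the middle of its axis, 18 mm above the bench when it lies level (it may lie tipped a little).
- wrench: Bystander: steel spanner lying flat, 200 mm long along own x.
- tin: Bystander: upright tin, 66 mm in diameter, 95 mm high. Origin: centre of the underside.
- carton: Bystander: small closed cardboard carton, 110 (own x) x 75 (own y) x 50 mm. Origin: centre of the underside.

How it is judged:
At the end, for the whole second after the job is handed in: Tray holds exactly one bracket, one cover (upright within 0.15 rad, underside within 8 mm of the floor) and the spindle (level within 0.15 rad, centre 4 to 20 mm up), each in its own bay, at rest; the spare bracket and spare cover stand on the bench within 60 mm of their start (x of spindle in the frame of tray between -0.135 and 0.135 m and y of spindle in the frame of tray between -0.065 and 0.065 m and z of spindle in the frame of tray between 0.004 and 0.02 m and linear speed of spindle below 0.02 m/s and angle between spindle's own z axis and vertical between 1.42 and 1.72 rad and ((x of bracket_a in the frame of tray between -0.135 and 0.135 m and y of bracket_a in the frame of tray between -0.065 and 0.065 m and z of bracket_a in the frame of tray between -0.004 and 0.008 m and linear speed of bracket_a below 0.02 m/s and angle between bracket_a's own z axis and vertical below 0.15 rad and (distance of bracket_b from where it was at the start of the episode below 0.06 m and angle between bracket_b's own z axis and vertical below 0.15 rad and height (world z) of bracket_b below 0.008 m) and horizontal distance between bracket_b and tray above 0.15 m) or (x of bracket_b in the frame of tray between -0.135 and 0.135 m and y of bracket_b in the frame of tray between -0.065 and 0.065 m and z of bracket_b in the frame of tray between -0.004 and 0.008 m and linear speed of bracket_b below 0.02 m/s and angle between bracket_b's own z axis and vertical below 0.15 rad and (distance of bracket_a from where it was at the start of the episode below 0.06 m and angle between bracket_a's own z axis and vertical below 0.15 rad and height (world z) of bracket_a below 0.008 m) and horizontal distance between bracket_a and tray above 0.15 m)) and ((x of cover_a in the frame of tray between -0.135 and 0.135 m and y of cover_a in the frame of tray between -0.065 and 0.065 m and z of cover_a in the frame of tray between -0.004 and 0.008 m and linear speed of cover_a below 0.02 m/s and angle between cover_a's own z axis and vertical below 0.15 rad and (distance of cover_b from where it was at the start of the episode below 0.06 m and angle between cover_b's own z axis and vertical below 0.15 rad and height (world z) of cover_b below 0.008 m) and horizontal distance between cover_b and tray above 0.15 m) or (x of cover_b in the frame of tray between -0.135 and 0.135 m and y of cover_b in the frame of tray between -0.065 and 0.065 m and z of cover_b in the frame of tray between -0.004 and 0.008 m and linear speed of cover_b below 0.02 m/s and angle between cover_b's own z axis and vertical below 0.15 rad and (distance of cover_a from where it was at the start of the episode below 0.06 m and angle between cover_a's own z axis and vertical below 0.15 rad and height (world z) of cover_a below 0.008 m) and horizontal distance between cover_a and tray above 0.15 m)) and ((x of spindle in the frame of tray between -0.135 and -0.045 m and y of spindle in the frame of tray between -0.065 and 0.065 m and ((x of bracket_a in the frame of tray between -0.045 and 0.045 m and y of bracket_a in the frame of tray between -0.065 and 0.065 m) or (x of bracket_b in the frame of tray between -0.045 and 0.045 m and y of bracket_b in the frame of tray between -0.065 and 0.065 m) or (x of cover_a in the frame of tray between -0.045 and 0.045 m and y of cover_a in the frame of tray between -0.065 and 0.065 m) or (x of cover_b in the frame of tray between -0.045 and 0.045 m and y of cover_b in the frame of tray between -0.065 and 0.065 m)) and ((x of bracket_a in the frame of tray between 0.045 and 0.135 m and y of bracket_a in the frame of tray between -0.065 and 0.065 m) or (x of cover_a in the frame of tray between 0.045 and 0.135 m and y of cover_a in the frame of tray between -0.065 and 0.065 m))) or (x of spindle in the frame of tray between -0.045 and 0.045 m and y of spindle in the frame of tray between -0.065 and 0.065 m and ((x of bracket_a in the frame of tray between -0.135 and -0.045 m and y of bracket_a in the frame of tray between -0.065 and 0.065 m) or (x of bracket_b in the frame of tray between -0.135 and -0.045 m and y of bracket_b in the frame of tray between -0.065 and 0.065 m) or (x of cover_a in the frame of tray between -0.135 and -0.045 m and y of cover_a in the frame of tray between -0.065 and 0.065 m) or (x of cover_b in the frame of tray between -0.135 and -0.045 m and y of cover_b in the frame of tray between -0.065 and 0.065 m)) and ((x of bracket_a in the frame of tray between 0.045 and 0.135 m and y of bracket_a in the frame of tray between -0.065 and 0.065 m) or (x of cover_a in the frame of tray between 0.045 and 0.135 m and y of cover_a in the frame of tray between -0.065 and 0.065 m))))); the robot touches nothing.
It fails at once if a bystander (stud, bearing, spanner, tin, carton, bolt) was moved more than 60 mm (distance of any of stud, bearing, wrench, tin, carton, bolt from where it was at the start of the episode above 0.06 m).
It fails at once if a kit part was dropped or toppled: faster than 0.7 m/s with no finger on it (a free fall of about 25 mm) ((linear speed of spindle above 0.7 m/s and contact force between the fingers and spindle below 0.05 N) or (linear speed of bracket_a above 0.7 m/s and contact force between the fingers and bracket_a below 0.05 N) or (linear speed of bracket_b above 0.7 m/s and contact force between the fingers and bracket_b below 0.05 N) or (linear speed of cover_a above 0.7 m/s and contact force between the fingers and cover_a below 0.05 N) or (linear speed of cover_b above 0.7 m/s and contact force between the fingers and cover_b below 0.05 N)).
It also fails if it takes over 61 s, if anything falls off the work surface, if the arm or the gripper's body presses on something with over 40 N, if the wrist force passes 120 N, or if a joint passes its speed limit or range.

## Working session

There is one attempt and no reset: what is moved stays moved. The work goes in short steps, Python scripts to look and compute and a tool call to move; the robot and the scene stay as the last step left them, time stands still between calls to the robot, and variables do not carry over. Pictures are saved under pics/ and viewed, at most 10 in all, crops included, and the job is handed in when it is done.

```bash
ls; mkdir -p pics; python3 - <<'E'
from workcell import env, ticket, sensors, read_camera
import cv2
for n in ("top","scene"):
    c=read_camera(n); cv2.imwrite(f"pics/{n}0.png",c["image"][:,:,::-1]); print(n,c["K"].tolist(),c["R"].round(4).tolist(),c["t"].round(4).tolist())
s=sensors.get_state(); print(s)
E
```

```text
pics
workcell.py
top [[526.5859807000655, 0.0, 281.55720668396333], [0.0, 526.5859807000655, 207.6891656859283], [0.0, 0.0, 1.0]] [[-0.0496, -0.9988, -0.0045], [-0.9764, 0.0494, -0.2104], [0.2104, -0.006, -0.9776]] [0.1341, 0.6376, 1.2412]
scene [[492.006436310513, 0.0, 287.04562258801786], [0.0, 492.006436310513, 204.91290891540078], [0.0, 0.0, 1.0]] [[-0.6434, 0.7653, -0.0212], [0.5529, 0.4454, -0.7042], [-0.5295, -0.4648, -0.7097]] [0.3322, -0.3477, 1.5611]
{'clock': 0.1, 'joint_pos': array([9.64402829e-01, 3.13941142e-01, 4.51486000e-02, 1.30360963e+00,
       3.67454076e-05, 1.43121093e+00]), 'qvel': array([ 0.00037934, -0.00188398,  0.0034799 , -0.00173735,  0.00013619,
        0.00048742]), 'tau': array([ 4.34792542e-03, -4.81724703e+01,  2.99243814e+01,  1.27177220e-02,
       -1.73759571e-05,  1.10943625e-05]), 'tcp_pos': array([0.25853629, 0.51315636, 0.25251191]), 'orientation': array([-3.09695641e-04,  2.31290548e-01,  9.72884391e-01, -7.41021488e-04]), 'wrist_force': array([ 0.26795161,  0.19595651, -0.44856906]), 'ft_torque': array([ 0.03003683, -0.04522216,  0.00024472]), 'grip_force': 0.0, 'finger_gap': 0.08535159483125301}
```

View pics/top0.png

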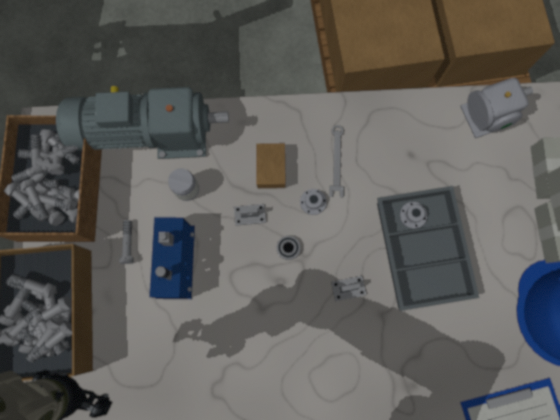

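View pics/scene0.png

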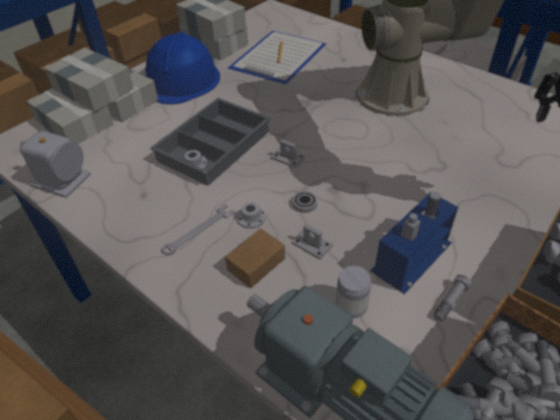

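The top view shows that the tray already holds a cover at about (413,214), in the +x bay. The missing parts are a bracket (nearest at 350,288) and the spindle, which is in the blue stand at about (165,238) or (161,271). I'll zoom in to tell the two stand parts apart.

```bash
python3 - <<'E'
import cv2,numpy as np
t=cv2.imread("pics/top0.png"); s=cv2.imread("pics/scene0.png")
z=lambda i,x,y,w,h,k:cv2.convertScaleAbs(cv2.resize(i[y:y+h,x:x+w],None,fx=k,fy=k,interpolation=cv2.INTER_CUBIC),alpha=1.5,beta=15)
cv2.imwrite("pics/stand.png",np.hstack([z(t,140,210,66,100,6),z(s,370,180,66,100,6)]))
cv2.imwrite("pics/tray.png",z(t,325,180,160,130,5)[:600])
E
```

```text
(no output)
```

View pics/stand.png

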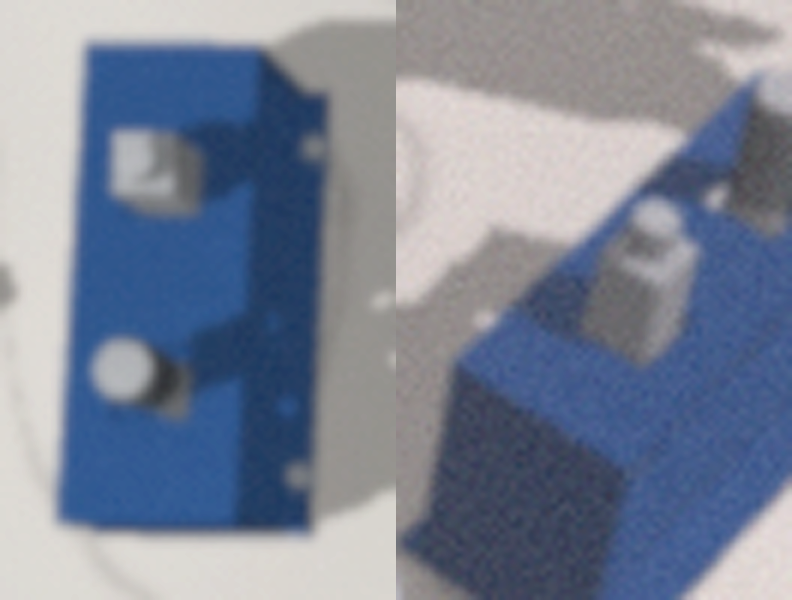

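View pics/tray.png

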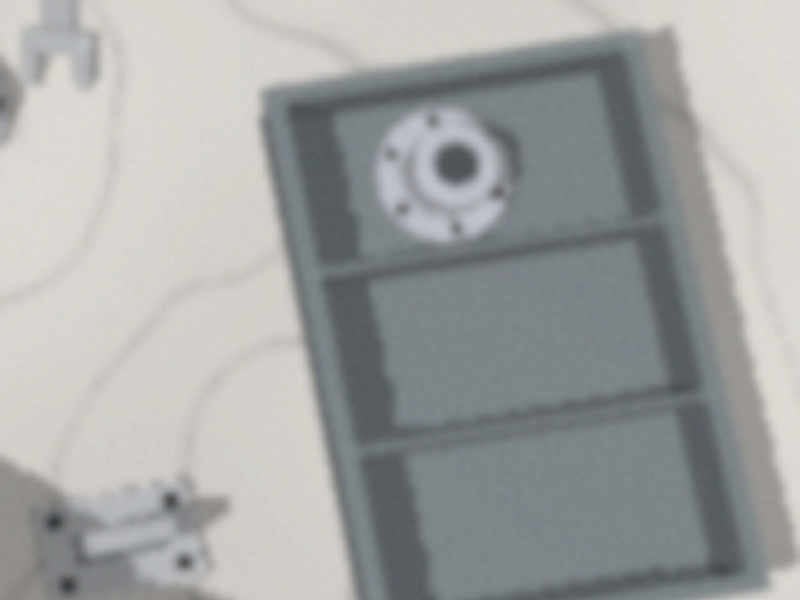

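The square spindle with its journal is the far one at (165,238), and the round stud is the near one at (161,271). In the tray crop, the bracket's plate holes centre on about (349,288). Now the positions, from the calibration.

```bash
cat > h.py <<'E'
import numpy as np
from scipy.optimize import least_squares
from scipy.spatial.transform import Rotation as Rn
from workcell import env, ticket, sensors, read_camera
K=np.array([[526.586,0,281.557],[0,526.586,207.689],[0,0,1]])
R=np.array([[-0.0496,-0.9988,-0.0045],[-0.9764,0.0494,-0.2104],[0.2104,-0.006,-0.9776]]);T=np.array([.1341,.6376,1.2412])
def back(u,v,z):
    d=R.T@np.linalg.solve(K,[u,v,1]);c=-R.T@T;return c+d*(z-c[2])/d[2]
def fit(own,px,z,g):
    W=np.array([back(*p,z) for p in px]);own=np.array(own)
    def f(q):
        c,s=np.cos(q[2]),np.sin(q[2]);return ((own@np.array([[c,s],[-s,c]])+q[:2])-W[:,:2]).ravel()
    r=least_squares(f,g);return r.x,np.abs(r.fun).max()
def state():
    s=sensors.get_state();q=s["orientation"];M=Rn.from_quat([q[1],q[2],q[3],q[0]]);return s,M
def go(p,yaw=None,axis_y=None):
    """shift in tool axes to world p, and turn about tool z so that tool y lies along world angle axis_y"""
    s,M=state();print("d",np.round(M.inv().apply(np.array(p)-s["tcp_pos"]),4))
    if axis_y is not None:
        y=M.apply([0,1,0]);a=axis_y-np.arctan2(y[1],y[0]);a=(a+np.pi/2)%np.pi-np.pi/2
        print("rz",-a,"q6",s["joint_pos"][5])
E
python3 - <<'E'
from h import *
st=[(140+x/6,210+y/6) for x,y in [(88,45),(260,45),(58,522),(240,524)]]
print("stand",fit([(.095,.045),(.095,-.045),(-.095,.045),(-.095,-.045)],st,.112,[.5,.3,0]))
tr=[(325+x/5,180+y/5) for x,y in [(262,92),(640,32),(322,270),(660,217),(358,448),(703,397),(770,582)]]
print("tray",fit([(.137,.092),(.137,-.092),(.045,.09),(.045,-.09),(-.045,.09),(-.045,-.09),(-.137,-.092)],tr,.05,[.5,-.2,0]))
h=[back(325+x/5,180+y/5,.008) for x,y in [(55,522),(170,500),(68,585),(184,562)]]
print("holes",np.round(h,4),np.mean(h,0)); print("lug",back(325+131/5,180+536/5,.054),back(325+85/5,180+547/5,.054),back(325+178/5,180+525/5,.054))
print("cover",back(325+442/5,180+174/5,.008),"spindle shoulder",back(140+145/6,210+164/6,.149))
for n,u,v,z in (("wrench",337,160,.01),("tin",182,180,.095),("bearing",288,247,.016),("bracket2",250,215,.01),("cover2",313,202,.008),("bolt",127,243,.02)):print(n,back(u,v,z)[:2])
E
```

```text
stand (array([ 0.52976832,  0.37789394, -0.05590853]), np.float64(0.010668870223909))
tray (array([ 0.53147087, -0.2546529 ,  0.11258249]), np.float64(0.006466868328430242))
holes [[ 0.4518 -0.0257  0.008 ]
 [ 0.4599 -0.0845  0.008 ]
 [ 0.4202 -0.03    0.008 ]
 [ 0.4287 -0.0891  0.008 ]] [ 0.44013433 -0.05732432  0.008     ]
lug [ 0.44033873 -0.05750603  0.054     ] [ 0.43616805 -0.0347667   0.054     ] [ 0.44449173 -0.08076759  0.054     ]
cover [ 0.62036099 -0.23882085  0.008     ] spindle shoulder [0.57003742 0.3761086  0.149     ]
wrench [ 0.77772961 -0.05146064]
tin [0.71988078 0.34377859]
bearing [0.55164891 0.09039944]
bracket2 [0.64082684 0.18434399]
cover2 [0.66749877 0.01898851]
bolt [0.58193029 0.49941857]
```

```bash
cat >> h.py <<'E'
def pose(p,M2):
    s,M=state();print("d",np.round(M.inv().apply(np.array(p)-s["tcp_pos"]),4),"rv",np.round((M.inv()*M2).as_rotvec(),4))
def ax(y,z):
    y=np.array(y,float);z=np.array(z,float);z/=np.linalg.norm(z);y-=z*(y@z);y/=np.linalg.norm(y);return Rn.from_matrix(np.column_stack([np.cross(y,z),y,z]))
SX=np.array([np.cos(-.056),np.sin(-.056),0]);SY=np.array([-SX[1],SX[0],0]);Z=np.array([0,0,1.])
def grab(a):return ax(-SX,SY*np.cos(a)-Z*np.sin(a))
def proj(c,X):
    q=c["R"]@np.array(X)+c["t"];th=np.arctan2(np.hypot(*q[:2]),q[2]);n=q[:2]/np.hypot(*q[:2])
    return c["K"][:2,2]+c["K"][0,0]*th*n
E
python3 - <<'E'
from h import *
pose([.50,.22,.30],grab(.35))
E
```

```text
d [-0.3475 -0.1532 -0.0473] rv [-1.1869 -0.7786 -1.6953]
```

Request:
nudge_tcp --segments '[[[-0.1, -0.05, -0.08], [0, 0, 0]], [[-0.348, -0.153, -0.05], [-1.187, -0.779, -1.695]], [[-0.348, -0.153, -0.05], [-1.187, -0.779, -1.695]], [[-0.348, -0.153, -0.05], [-1.187, -0.779, -1.695]], [[-0.348, -0.153, -0.05], [-1.187, -0.779, -1.695]], [[-0.348, -0.153, -0.05], [-1.187, -0.779, -1.695]], [[-0.348, -0.153, -0.05], [-1.187, -0.779, -1.695]], [[-0.348, -0.153, -0.05], [-1.187, -0.779, -1.695]]]' --aperture 0.06 --grip_force 110

```text
clock: 1.1
tcp_pos: [0.5022, 0.2179, 0.3037]
orientation: [0.274, -0.251, 0.891, 0.26]
wrist_force: [-0.7, 0.5, -1.0]
finger_gap: 0.0597
grip_force: 0.0
```

```bash
python3 - <<'E'
from h import *
pose([.50,.22,.30],grab(.35)); print(sensors.get_state()["joint_pos"])
E
```

```text
d [0.0032 0.0016 0.0031] rv [-0.5107 -0.3333 -0.7327]
[-0.07331005 -0.10559355 -0.52919997  0.73449952  0.6762112  -0.47558505]
```

Request:
nudge_tcp --segments '[[[0.003, 0.002, 0.003], [-0.511, -0.333, -0.733]], [[0.003, 0.002, 0.003], [-0.511, -0.333, -0.733]], [[0.003, 0.002, 0.003], [-0.511, -0.333, -0.733]], [[0.003, 0.002, 0.003], [-0.511, -0.333, -0.733]], [[0.003, 0.002, 0.003], [-0.511, -0.333, -0.733]], [[0.003, 0.002, 0.003], [-0.511, -0.333, -0.733]], [[0.003, 0.002, 0.003], [-0.511, -0.333, -0.733]]]'

```text
clock: 1.98
tcp_pos: [0.4991, 0.2221, 0.2982]
orientation: [0.413, -0.561, 0.598, 0.396]
wrist_force: [-0.1, -0.2, -0.6]
finger_gap: 0.0598
grip_force: 0.0
```

```bash
python3 - <<'E'
from h import *
pose([.564,.272,.168],grab(.35)); print(sensors.get_state()["joint_pos"])
E
```

```text
d [ 0.1032 -0.0633  0.0948] rv [ 0.0031 -0.0015 -0.0101]
[-0.24464431  0.36114568 -0.27795655  1.41132509  1.17226741 -2.073392  ]
```

Request:
nudge_tcp --segments '[[[0.034, -0.021, 0.032], [0, 0, 0]], [[0.068, -0.042, 0.063], [0, 0, 0]], [[0.103, -0.063, 0.095], [0, 0, -0.01]], [[0.103, -0.063, 0.095], [0, 0, -0.01]], [[0.103, -0.063, 0.095], [0, 0, -0.01]]]'

```text
clock: 2.6
tcp_pos: [0.5631, 0.2729, 0.1715]
orientation: [0.416, -0.565, 0.594, 0.393]
wrist_force: [-0.6, -0.2, 0.2]
finger_gap: 0.0596
grip_force: 0.0
```

```bash
python3 - <<'E'
from h import *
import cv2
print(sensors.get_state()["joint_pos"])
c=read_camera("wrist");im=c["image"][:,:,::-1].copy()
s0=np.array([.570,.376,0]);
for dx in(-.012,.012):
  for dy in (-.012,.012):
    for z in(.112,.149):
      u=proj(c,s0+SX*dx+SY*dy+Z*z);cv2.circle(im,tuple(int(v) for v in u.round()),1,(0,0,255),-1)
cv2.imwrite("pics/w1.png",im);print(proj(c,s0+Z*.13))
E
```

```text
[-0.12416314  0.5290004  -0.33556965  0.89533962  1.21233312 -1.77593941]
[277.93994013 207.86794898]
```

View pics/w1.png

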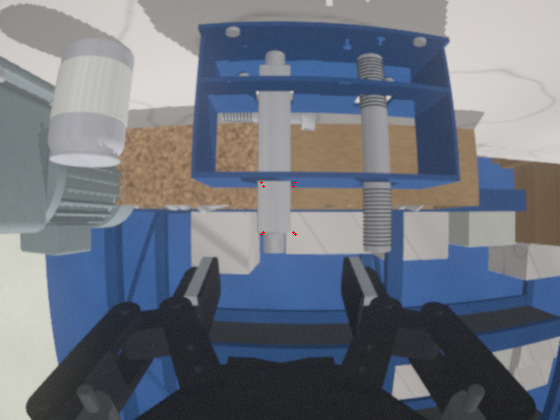

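The wrist view shows the bar at columns 258–291, with the shoulder at row 233. My prediction is about 2 mm off sideways, so I'm correcting the spindle to x = 0.572.

```bash
python3 - <<'E'
from h import *
P=np.array([.572,.376,.130]);M=grab(.35);pose(P-.011*M.apply([0,0,1]),M)
E
```

```text
d [ 0.0037 -0.0028  0.1008] rv [ 0.0012 -0.0019  0.0055]
```

Request:
nudge_tcp --segments '[[[0.002, -0.003, 0.04], [0, 0, 0]], [[0.002, -0.003, 0.08], [0, 0, 0]], [[0.002, -0.003, 0.1], [0, 0, 0]], [[0.002, -0.003, 0.1], [0, 0, 0]], [[0.002, -0.003, 0.1], [0, 0, 0]]]'

```text
clock: 3.28
tcp_pos: [0.5722, 0.3649, 0.1354]
orientation: [0.417, -0.565, 0.594, 0.392]
wrist_force: [-0.4, 0.6, -1.0]
finger_gap: 0.0601
grip_force: 0.0
```

```bash
python3 - <<'E'
from h import *
P=np.array([.572,.376,.130]);M=grab(.35);pose(P-.011*M.apply([0,0,1]),M)
E
```

```text
d [0.0013 0.0008 0.0012] rv [ 0.0008 -0.0018  0.006 ]
```

Position is good; closing, then lifting straight up.

Request:
nudge_tcp --segments '[[[0.001, 0.001, 0.001], [0, 0, 0.006]], [[0.001, 0.001, 0.001], [0, 0, 0.006]], [[0.001, 0.001, 0.001], [0, 0, 0.006]], [[0.001, 0.001, 0.001], [0, 0, 0.006]], [[0.001, 0.001, 0.001], [0, 0, 0.006]]]' --aperture 0.0 --grip_force 115

```text
clock: 3.9
tcp_pos: [0.5715, 0.366, 0.1331]
orientation: [0.416, -0.564, 0.595, 0.393]
wrist_force: [2.0, -3.9, 3.6]
finger_gap: 0.0218
grip_force: 112.6
```

```bash
python3 - <<'E'
from h import *
s,M=state();p=s["tcp_pos"]+[0,0,.14];pose(p,M)
E
```

```text
d [-0.1314 -0.     -0.0482] rv [0. 0. 0.]
```

Request:
nudge_tcp --segments '[[[-0.009, 0, -0.003], [0, 0, 0]], [[-0.028, 0, -0.01], [0, 0, 0]], [[-0.056, 0, -0.02], [0, 0, 0]], [[-0.084, 0, -0.031], [0, 0, 0]], [[-0.113, 0, -0.042], [0, 0, 0]], [[-0.132, 0, -0.048], [0, 0, 0]], [[-0.132, 0, -0.048], [0, 0, 0]]]'

```text
clock: 4.78
tcp_pos: [0.5703, 0.3669, 0.2727]
orientation: [0.414, -0.564, 0.596, 0.394]
wrist_force: [-0.5, -0.1, -7.0]
finger_gap: 0.0216
grip_force: 113.5
```

```bash
python3 - <<'E'
from h import *
print(sensors.get_state()["joint_pos"])
pose([.46,.21,.25],ax(-SX,-Z*np.cos(.35)-SY*np.sin(.35)))
E
```

```text
[ 0.04716167  0.3390619  -0.34988428  0.61652081  1.20332874 -1.285209  ]
d [ 0.0779  0.1015 -0.1446] rv [3.0000e-03 1.5668e+00 8.0000e-04]
```

Request:
nudge_tcp --segments '[[[0.02, 0.03, -0.05], [0, 0, 0]], [[0.04, 0.06, -0.09], [0, 0.15, 0]], [[0.078, 0.1, -0.14], [0, 1.567, 0]], [[0.078, 0.1, -0.14], [0, 1.567, 0]], [[0.078, 0.1, -0.14], [0, 1.567, 0]], [[0.078, 0.1, -0.14], [0, 1.567, 0]], [[0.078, 0.1, -0.14], [0, 1.567, 0]], [[0.078, 0.1, -0.14], [0, 1.567, 0]]]'

```text
clock: 5.78
tcp_pos: [0.4613, 0.2144, 0.2471]
orientation: [-0.023, -0.687, 0.726, -0.02]
wrist_force: [0.3, -0.5, -7.7]
finger_gap: 0.0217
grip_force: 115.0
```

```bash
python3 - <<'E'
from h import *
print(sensors.get_state()["joint_pos"])
pose([.46,.21,.20],ax(-SX,-Z*np.cos(.35)-SY*np.sin(.35)))
E
```

```text
[ 0.30795811  0.21075824 -0.10669684  1.27801909 -0.05588898 -1.20796894]
d [0.0015 0.0009 0.0473] rv [0.0028 0.289  0.0024]
```

Request:
nudge_tcp --segments '[[[0.002, 0.001, 0.03], [0.003, 0.289, 0.002]], [[0.002, 0.001, 0.06], [0.003, 0.289, 0.002]], [[0.002, 0.001, 0.085], [0.003, 0.289, 0.002]], [[0.002, 0.001, 0.11], [0.003, 0.289, 0.002]], [[0.002, 0.001, 0.13], [0.003, 0.289, 0.002]], [[0.002, 0.001, 0.13], [0.003, 0.289, 0.002]]]'

```text
clock: 6.52
tcp_pos: [0.458, 0.2046, 0.1151]
orientation: [-0.127, -0.677, 0.715, -0.116]
wrist_force: [-0.1, 0.4, -7.1]
finger_gap: 0.0216
grip_force: 114.7
```

```bash
python3 - <<'E'
from h import *
import cv2
s,M=state();pose([.46,.21,.035],ax(-SX,-Z*np.cos(.35)-SY*np.sin(.35)))
z=lambda i,x,y,w,h,k:cv2.convertScaleAbs(cv2.resize(i[y:y+h,x:x+w],None,fx=k,fy=k,interpolation=cv2.INTER_CUBIC),alpha=1.3)
a=read_camera("scene")["image"][:,:,::-1];b=read_camera("wrist")["image"][:,:,::-1]
cv2.imwrite("pics/lay.png",np.hstack([z(a,290,60,150,200,2.6),z(b,100,0,300,400,1.3)]))
E
```

```text
d [-0.0324 -0.0022  0.0735] rv [0.0051 0.004  0.0019]
```

View pics/lay.png

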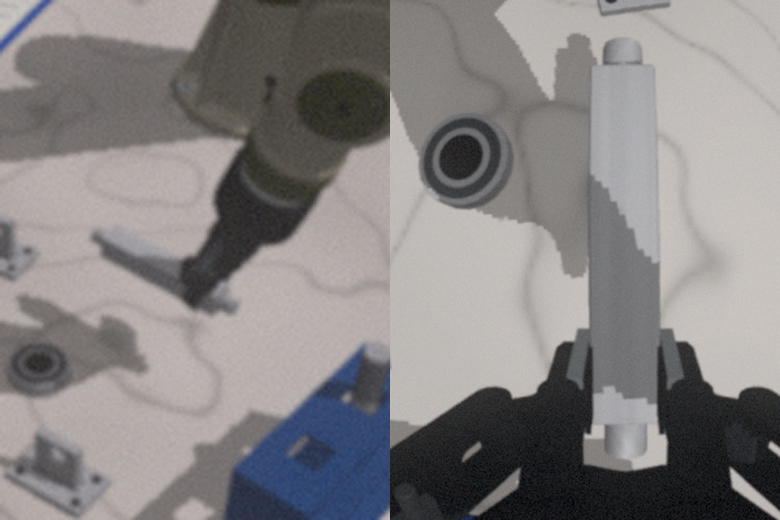

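The spindle is held level, clear of the bearing and the near bracket. Lowering it.

Request:
nudge_tcp --segments '[[[-0.009, 0, 0.025], [0, 0, 0]], [[-0.017, 0, 0.047], [0, 0, 0]], [[-0.024, 0, 0.066], [0, 0, 0]], [[-0.027, 0, 0.075], [0, 0, 0]], [[-0.029, 0, 0.08], [0, 0, 0]], [[-0.03, 0, 0.0825], [0, 0, 0]], [[-0.03, 0, 0.0825], [0, 0, 0]]]'

```text
clock: 7.5
tcp_pos: [0.4613, 0.2053, 0.0312]
orientation: [-0.124, -0.677, 0.716, -0.119]
wrist_force: [0.9, 1.1, -7.0]
finger_gap: 0.0217
grip_force: 114.8
```

Request:
nudge_tcp --segments '[[[-0.001, 0, 0.0025], [0, 0, 0]], [[-0.002, 0, 0.005], [0, 0, 0]], [[-0.0023, 0, 0.0065], [0, 0, 0]], [[-0.0023, 0, 0.0065], [0, 0, 0]]]'

```text
clock: 8.0
tcp_pos: [0.4611, 0.2054, 0.0243]
orientation: [-0.124, -0.677, 0.716, -0.119]
wrist_force: [-0.9, 1.6, -3.2]
finger_gap: 0.0219
grip_force: 115.9
```

Request:
nudge_tcp --segments '[[[-0.0003, 0, 0.001], [0, 0, 0]], [[-0.0003, 0, 0.001], [0, 0, 0]]]'

```text
clock: 8.25
tcp_pos: [0.4612, 0.2054, 0.024]
orientation: [-0.124, -0.677, 0.716, -0.119]
wrist_force: [-1.9, 3.2, 4.4]
finger_gap: 0.022
grip_force: 116.6
```

Request:
nudge_tcp --segments '[[[0, 0, 0], [0, 0, 0]], [[0, 0, 0], [0, 0, 0]], [[0, 0, 0], [0, 0, 0]]]' --aperture 0.05 --grip_force 40

```text
clock: 8.62
tcp_pos: [0.4612, 0.2049, 0.0229]
orientation: [-0.124, -0.677, 0.716, -0.119]
wrist_force: [-0.6, -0.6, -0.1]
finger_gap: 0.0499
grip_force: 0.0
```

```bash
python3 - <<'E'
from h import *
pose([.455,.18,.12],ax(-SX,-Z)); 
E
```

```text
d [ 0.0566  0.0045 -0.0829] rv [-2.300e-03 -3.455e-01 -3.000e-04]
```

Request:
nudge_tcp --segments '[[[0, 0, -0.05], [0, 0, 0]], [[0.05, 0.004, -0.09], [0, -0.15, 0]], [[0.08, 0.004, -0.09], [-0.002, -0.345, 0]], [[0.08, 0.004, -0.09], [-0.002, -0.345, 0]], [[0.08, 0.004, -0.09], [-0.002, -0.345, 0]]]'

```text
clock: 9.25
tcp_pos: [0.4542, 0.1599, 0.1346]
orientation: [-0.0, -0.686, 0.727, -0.0]
wrist_force: [0.7, -0.5, -1.4]
finger_gap: 0.05
grip_force: 0.0
```

```bash
python3 - <<'E'
from h import *
import cv2
c=read_camera("wrist");im=c["image"][:,:,::-1].copy()
s0=np.array([.458,.155,0])
for dx in(-.012,.012):
  for dy in (-.065,.065):
      u=proj(c,s0+SX*dx+SY*dy+Z*.024);cv2.circle(im,tuple(int(v) for v in u.round()),2,(0,0,255),-1)
cv2.imwrite("pics/w2.png",im)
E
```

```text
(no output)
```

View pics/w2.png

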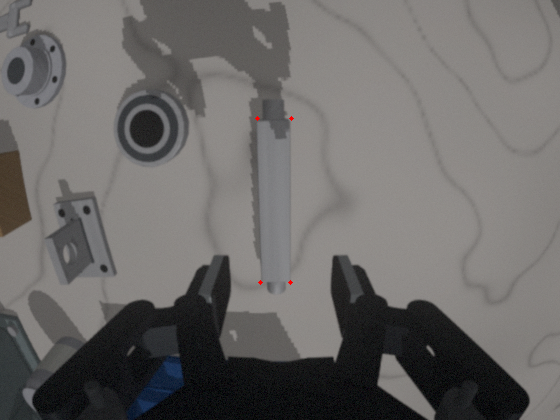

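The overlay matches the spindle within 2 px, with its centre at (0.458, 0.156). Retaking it at the middle.

```bash
python3 - <<'E'
from h import *
pose([.458,.156,.025],ax(-SX,-Z))
E
```

```text
d [ 0.0044 -0.0044  0.1092] rv [ 0.001  -0.0011  0.    ]
```

Request:
nudge_tcp --segments '[[[0.003, -0.003, 0.04], [0, 0, 0]], [[0.004, -0.004, 0.075], [0, 0, 0]], [[0.004, -0.004, 0.1], [0, 0, 0]], [[0.004, -0.004, 0.109], [0, 0, 0]], [[0.004, -0.004, 0.109], [0, 0, 0]]]'

```text
clock: 9.93
tcp_pos: [0.4573, 0.1573, 0.0248]
orientation: [-0.001, -0.688, 0.726, 0.0]
wrist_force: [-0.1, -0.9, 0.9]
finger_gap: 0.0499
grip_force: 0.0
```

Request:
nudge_tcp --segments '[[[0, 0, 0], [0, 0, 0]], [[0, 0, 0], [0, 0, 0]], [[0, 0, 0], [0, 0, 0]], [[0, 0, 0], [0, 0, 0]]]' --aperture 0 --grip_force 100

```text
clock: 10.42
tcp_pos: [0.4589, 0.1567, 0.0269]
orientation: [0.001, -0.687, 0.727, -0.0]
wrist_force: [-1.8, 0.9, 5.7]
finger_gap: 0.0217
grip_force: 99.1
```

```bash
python3 - <<'E'
from h import *
s,M=state();print(s["tcp_pos"])
c,sn=np.cos(.1126),np.sin(.1126);tx=np.array([c,sn,0]);t=np.array([.5315,-.2547,0])
pose(t-.09*tx+Z*.16,ax(-tx,-Z))
E
```

```text
[0.45888643 0.15674787 0.02691849]
d [ 0.4217 -0.007  -0.1336] rv [-0.0022  0.001  -0.1684]
```

Request:
nudge_tcp --segments '[[[0, 0, -0.03], [0, 0, 0]], [[0.03, 0, -0.08], [0, 0, 0]], [[0.08, 0, -0.13], [0, 0, -0.02]], [[0.14, -0.002, -0.134], [0, 0, -0.08]], [[0.2, -0.004, -0.134], [0, 0, -0.168]], [[0.26, -0.005, -0.134], [0, 0, -0.168]], [[0.32, -0.006, -0.134], [0, 0, -0.168]], [[0.36, -0.007, -0.134], [0, 0, -0.168]]]'

```text
clock: 11.42
tcp_pos: [0.4436, -0.206, 0.159]
orientation: [0.0, 0.745, -0.667, -0.0]
wrist_force: [0.6, 0.3, -7.5]
finger_gap: 0.0216
grip_force: 100.1
```

Request:
nudge_tcp --segments '[[[0.03, 0, 0], [0, 0, 0]], [[0.05, 0, 0], [0, 0, 0]], [[0.06, 0, 0], [0, 0, 0]], [[0.06, 0, 0], [0, 0, 0]]]'

```text
clock: 11.92
tcp_pos: [0.4514, -0.2628, 0.1593]
orientation: [-0.0, 0.746, -0.666, -0.0]
wrist_force: [-0.1, 1.0, -7.1]
finger_gap: 0.0217
grip_force: 100.0
```

```bash
python3 - <<'E'
from h import *
import cv2
c,sn=np.cos(.1126),np.sin(.1126);tx=np.array([c,sn,0]);ty=np.array([-sn,c,0]);t=np.array([.5315,-.2547,0])
pose(t-.09*tx+Z*.16,ax(-tx,-Z))
w=read_camera("wrist");im=w["image"][:,:,::-1].copy()
for a,b in [(-.133,.088),(-.133,-.088),(-.047,.088),(-.047,-.088),(-.043,.088),(-.043,-.088),(.043,.088),(.043,-.088)]:
  u=proj(w,t+a*tx+b*ty+Z*.05);cv2.circle(im,tuple(int(v) for v in u.round()),2,(0,0,255),-1)
cv2.imwrite("pics/w3.png",im)
E
```

```text
d [ 0.001   0.0095 -0.0007] rv [ 0.0005  0.0008 -0.0007]
```

View pics/w3.png

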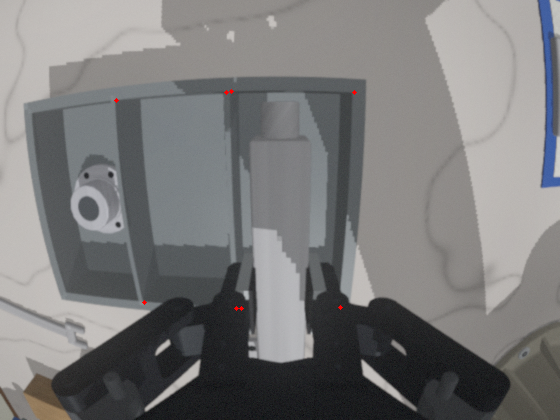

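The overlay on the tray rim agrees to within 3 mm, and the spindle is parallel to the bay. I'm shifting 10 mm sideways and lowering.

Request:
nudge_tcp --segments '[[[0.001, 0.01, 0], [0, 0, 0]], [[0.001, 0.01, 0.03], [0, 0, 0]], [[0.001, 0.01, 0.06], [0, 0, 0]], [[0.001, 0.01, 0.09], [0, 0, 0]], [[0.001, 0.01, 0.11], [0, 0, 0]], [[0.001, 0.01, 0.123], [0, 0, 0]], [[0.001, 0.01, 0.128], [0, 0, 0]], [[0.001, 0.01, 0.128], [0, 0, 0]]]'

```text
clock: 12.98
tcp_pos: [0.4418, -0.2653, 0.032]
orientation: [0.0, 0.746, -0.666, 0.0]
wrist_force: [0.3, -0.6, -6.1]
finger_gap: 0.022
grip_force: 99.9
```

Request:
nudge_tcp --segments '[[[0, 0, 0.003], [0, 0, 0]], [[0, 0, 0.005], [0, 0, 0]], [[0, 0, 0.005], [0, 0, 0]]]'

```text
clock: 13.35
tcp_pos: [0.4421, -0.2656, 0.027]
orientation: [0.0, 0.746, -0.666, 0.001]
wrist_force: [0.8, -0.4, -6.0]
finger_gap: 0.0216
grip_force: 100.2
```

Request:
nudge_tcp --segments '[[[0, 0, 0.0015], [0, 0, 0]], [[0, 0, 0.003], [0, 0, 0]], [[0, 0, 0.003], [0, 0, 0]]]'

```text
clock: 13.72
tcp_pos: [0.442, -0.2655, 0.0269]
orientation: [0.0, 0.746, -0.666, 0.001]
wrist_force: [-6.6, 4.7, 22.4]
finger_gap: 0.0217
grip_force: 104.1
```

Request:
nudge_tcp --segments '[[[0, 0, -0.002], [0, 0, 0]], [[0, 0, -0.002], [0, 0, 0]]]'

```text
clock: 13.98
tcp_pos: [0.4421, -0.2656, 0.0269]
orientation: [0.0, 0.746, -0.666, 0.001]
wrist_force: [-3.2, 2.2, 8.7]
finger_gap: 0.0214
grip_force: 102.2
```

Request:
nudge_tcp --segments '[[[0, 0, 0], [0, 0, 0]], [[0, 0, 0], [0, 0, 0]], [[0, 0, -0.003], [0, 0, 0]]]' --aperture 0.04 --grip_force 40

```text
clock: 14.35
tcp_pos: [0.4429, -0.2661, 0.0294]
orientation: [0.0, 0.746, -0.666, 0.001]
wrist_force: [0.3, -0.5, 0.4]
finger_gap: 0.0397
grip_force: 0.0
```

Request:
nudge_tcp --segments '[[[0, 0, -0.03], [0, 0, 0]], [[0, 0, -0.08], [0, 0, 0]], [[0, 0, -0.13], [0, 0, 0]], [[0, 0, -0.13], [0, 0, 0]]]'

```text
clock: 14.85
tcp_pos: [0.4438, -0.2673, 0.1629]
orientation: [0.0, 0.745, -0.667, 0.004]
wrist_force: [0.1, 0.3, -0.2]
finger_gap: 0.04
grip_force: 0.0
```

```bash
python3 - <<'E'
from h import *
ya=.145;bx=np.array([np.cos(ya),np.sin(ya),0]);pose([.440,-.057,.13],ax(-bx,-Z))
E
```

```text
d [-0.2096 -0.0195  0.0317] rv [-0.0053 -0.0065 -0.0333]
```

Request:
nudge_tcp --segments '[[[-0.06, -0.006, 0], [0, 0, 0]], [[-0.12, -0.012, 0.01], [0, 0, 0]], [[-0.18, -0.018, 0.03], [0, 0, -0.033]], [[-0.21, -0.02, 0.032], [0, 0, -0.033]], [[-0.21, -0.02, 0.032], [0, 0, -0.033]], [[-0.21, -0.02, 0.032], [0, 0, -0.033]]]' --aperture 0.05

```text
clock: 15.6
tcp_pos: [0.4382, -0.0548, 0.1263]
orientation: [0.0, 0.756, -0.654, 0.0]
wrist_force: [-0.2, 0.4, -0.7]
finger_gap: 0.0496
grip_force: 0.0
```

```bash
python3 - <<'E'
from h import *
import cv2
ya=.145;bx=np.array([np.cos(ya),np.sin(ya),0]);by=np.array([-bx[1],bx[0],0]);pose([.440,-.057,.038],ax(-bx,-Z))
w=read_camera("wrist");im=w["image"][:,:,::-1].copy();s0=np.array([.440,-.057,0])
for a,b,z in [(.005,.022,.054),(.005,-.022,.054),(-.005,.022,.054),(-.005,-.022,.054),(.025,.04,.008),(.025,-.04,.008),(-.025,.04,.008),(-.025,-.04,.008)]:
  u=proj(w,s0+a*bx+b*by+Z*z);cv2.circle(im,tuple(int(v) for v in u.round()),2,(0,0,255),-1)
cv2.imwrite("pics/w4.png",im)
E
```

```text
d [ 0.0024 -0.0015  0.0883] rv [ 0.0004 -0.0006 -0.    ]
```

View pics/w4.png

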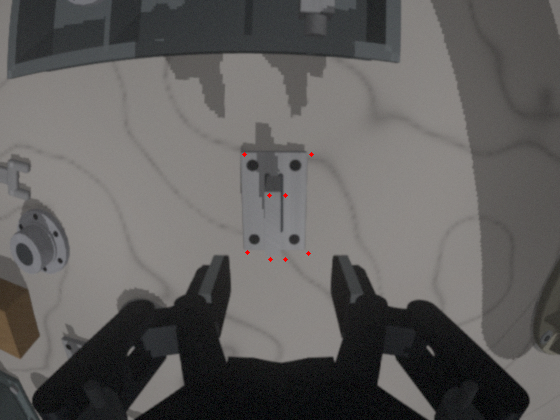

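The bracket sits 3 px left of and 4 px above my estimate, so it is about 2.5 mm further in +x and 3 mm further in −y, at (0.443, −0.060).

```bash
python3 - <<'E'
from h import *
ya=.13;bx=np.array([np.cos(ya),np.sin(ya),0]);pose([.443,-.060,.038],ax(-bx,-Z))
E
```

```text
d [ 0.0054 -0.0038  0.0885] rv [-0.     -0.0006  0.0141]
```

Request:
nudge_tcp --segments '[[[0.005, -0.004, 0.03], [0, 0, 0.014]], [[0.005, -0.004, 0.06], [0, 0, 0.014]], [[0.005, -0.004, 0.08], [0, 0, 0.014]], [[0.005, -0.004, 0.088], [0, 0, 0.014]], [[0.005, -0.004, 0.088], [0, 0, 0.014]]]'

```text
clock: 16.27
tcp_pos: [0.4427, -0.0594, 0.0385]
orientation: [0.0, 0.751, -0.66, -0.0]
wrist_force: [-0.2, -0.6, 0.8]
finger_gap: 0.0497
grip_force: 0.0
```

Request:
nudge_tcp --segments '[[[0, 0, 0], [0, 0, 0]], [[0, 0, 0], [0, 0, 0]], [[0, 0, 0], [0, 0, 0]], [[0, 0, 0], [0, 0, 0]], [[0, 0, 0], [0, 0, 0]]]' --aperture 0 --grip_force 80

```text
clock: 16.9
tcp_pos: [0.4436, -0.059, 0.0394]
orientation: [-0.0, 0.752, -0.659, 0.001]
wrist_force: [0.8, -0.5, 4.8]
finger_gap: 0.0088
grip_force: 77.9
```

```bash
python3 - <<'E'
from h import *
c,sn=np.cos(.1126),np.sin(.1126);tx=np.array([c,sn,0]);t=np.array([.5315,-.2547,0])
pose(t-.002*tx+Z*.15,ax(-tx,-Z))
E
```

```text
d [ 0.2056 -0.0597 -0.1102] rv [-0.0016 -0.0011  0.0184]
```

Request:
nudge_tcp --segments '[[[0, 0, -0.03], [0, 0, 0]], [[0, 0, -0.08], [0, 0, 0]], [[0.04, -0.01, -0.11], [0, 0, 0.018]], [[0.09, -0.025, -0.11], [0, 0, 0.018]], [[0.14, -0.04, -0.11], [0, 0, 0.018]], [[0.19, -0.055, -0.11], [0, 0, 0.018]], [[0.206, -0.06, -0.11], [0, 0, 0.018]], [[0.206, -0.06, -0.11], [0, 0, 0.018]]]'

```text
clock: 17.9
tcp_pos: [0.5287, -0.2555, 0.1474]
orientation: [0.0, 0.745, -0.667, -0.001]
wrist_force: [-1.3, 0.8, -3.9]
finger_gap: 0.0088
grip_force: 78.3
```

```bash
python3 - <<'E'
from h import *
c,sn=np.cos(.1126),np.sin(.1126);tx=np.array([c,sn,0]);t=np.array([.5315,-.2547,0])
pose(t-.002*tx+Z*.045,ax(-tx,-Z))
E
```

```text
d [-0.0003 -0.0011  0.1024] rv [ 0.0018  0.0016 -0.001 ]
```

Request:
nudge_tcp --segments '[[[0, -0.001, 0.03], [0, 0, 0]], [[0, -0.001, 0.06], [0, 0, 0]], [[0, -0.001, 0.085], [0, 0, 0]], [[0, -0.001, 0.1], [0, 0, 0]], [[0, -0.001, 0.104], [0, 0, 0]], [[0, -0.001, 0.106], [0, 0, 0]], [[0, -0.001, 0.107], [0, 0, 0]], [[0, -0.001, 0.107], [0, 0, 0]]]'

```text
clock: 18.9
tcp_pos: [0.5306, -0.2553, 0.0423]
orientation: [-0.0, 0.746, -0.666, 0.001]
wrist_force: [0.1, 0.6, -3.7]
finger_gap: 0.0091
grip_force: 78.7
```

Request:
nudge_tcp --segments '[[[0, 0, 0.0015], [0, 0, 0]], [[0, 0, 0.003], [0, 0, 0]], [[0, 0, 0.004], [0, 0, 0]], [[0, 0, 0.004], [0, 0, 0]]]'

```text
clock: 19.4
tcp_pos: [0.5303, -0.2552, 0.0394]
orientation: [0.0, 0.746, -0.666, 0.001]
wrist_force: [-3.4, 1.9, 9.3]
finger_gap: 0.0092
grip_force: 80.3
```

It's in contact with the floor. Releasing with a small opening and retreating.

Request:
nudge_tcp --segments '[[[0, 0, -0.0005], [0, 0, 0]], [[0, 0, -0.0005], [0, 0, 0]], [[0, 0, -0.0005], [0, 0, 0]]]' --aperture 0.03 --grip_force 40

```text
clock: 19.77
tcp_pos: [0.5303, -0.2551, 0.0381]
orientation: [0.0, 0.746, -0.666, 0.0]
wrist_force: [1.3, -1.2, -0.1]
finger_gap: 0.0302
grip_force: 0.0
```

Request:
nudge_tcp --segments '[[[0, 0, -0.03], [0, 0, 0]], [[0, 0, -0.08], [0, 0, 0]], [[0, 0, -0.13], [0, 0, 0]], [[-0.06, 0, -0.18], [0, 0, 0]], [[-0.12, 0, -0.2], [0, 0, 0]], [[-0.18, 0, -0.2], [0, 0, 0]], [[-0.24, 0, -0.2], [0, 0, 0]], [[-0.24, 0, -0.2], [0, 0, 0]]]'

```text
clock: 20.78
tcp_pos: [0.5022, -0.0132, 0.2384]
orientation: [-0.0, 0.748, -0.664, -0.0]
wrist_force: [-0.7, -0.6, 0.1]
finger_gap: 0.0304
grip_force: 0.0Traceback (most recent call last):
```

```bash
python3 - <<'E'
from h import *
import cv2
z=lambda i,x,y,w,h,k:cv2.convertScaleAbs(cv2.resize(i[y:y+h,x:x+w],None,fx=k,fy=k,interpolation=cv2.INTER_CUBIC),alpha=1.3)
a=read_camera("scene")["image"][:,:,::-1];b=read_camera("top")["image"][:,:,::-1]
cv2.imwrite("pics/end.png",np.hstack([z(a,140,90,150,200,2.6),z(b,360,170,130,173,3)[:520]]))
E
```

```text
  File "<stdin>", line 5, in <module>
    return _nx.concatenate(arrs, 1, dtype=dtype, casting=casting)
           ~~~~~~~~~~~~~~~^^^^^^^^^^^^^^^^^^^^^^^^^^^^^^^^^^^^^^^
ValueError: all the input array dimensions except for the concatenation axis must match exactly, but along dimension 0, the array at index 0 has size 520 and the array at index 1 has size 519
```

```bash
python3 - <<'E'
from h import *
import cv2
z=lambda i,x,y,w,h,k:cv2.convertScaleAbs(cv2.resize(i[y:y+h,x:x+w],None,fx=k,fy=k,interpolation=cv2.INTER_CUBIC),alpha=1.3)
a=read_camera("scene")["image"][:,:,::-1];b=read_camera("top")["image"][:,:,::-1]
cv2.imwrite("pics/end.png",np.hstack([z(a,140,90,150,180,2.6)[:460],z(b,360,170,130,170,3)[:460]]))
E
```

```text
(no output)
```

View pics/end.png

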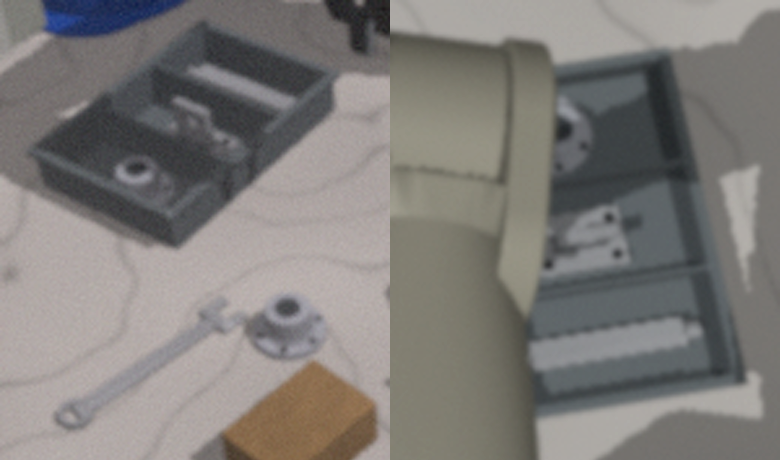

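The cover, bracket and spindle each lie flat in a bay of their own, and the spare cover, spanner and carton look undisturbed. Handing in.

```bash
python3 -c "
from workcell import env, ticket, sensors, read_camera
print(ticket.hand_in())"
```

```text
the job is handed in; nothing more can be done
None
```

The job is handed in: the tray now holds the cover it started with, one bracket and the spindle, each flat in its own bay with the gripper clear; it took about 21 s of the 61 s, and the verdict was not shown.

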